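# Clamp a tube rack in the bench shaker with the inner knob

## Robot

A 6-joint arm with a two-finger parallel gripper is mounted at the origin on the work surface. World frame = base frame: x ahead of the robot, y to its left, z up, the work surface at z = 0. Lengths are in m, angles in rad, forces in N, time in s.
With the tool pointing down it reaches from about 0.35 to 0.925 m from the base axis. Payload 6.4 kg.
Tool frame: the origin (TCP) lies at the very end of the fingers, on their centre line; the grasp point (between the pads) lies 19 mm behind it; z points along the fingers, y is the direction in which the jaws open and shut (so a half turn about z gives the same grasp; the last joint's range is limited). The gripper opens to 85 mm and grips with 20 to 120 N. Pads are 22 mm wide; open, the fingers measure 114 mm over their backs; the gripper's body (76 mm by 85 mm) begins 54 mm behind the grasp point. The pads swing forward as they close: fully open they stand 13 mm farther back than shut.
Start: joints at [-1.377, 0.245, 1.558, -0, 1.339, -0.174], TCP at [0.234, -0.607, 0.231] pointing down, gripper open.
Joint ranges: [-3.13, 3.13], [-1.02, 2.26], [0.13, 2.54], [-0.95, 4.09], [0.21, 2.88], [-2.74, 2.74]. Speed limits (rad/s): [2.57, 2.57, 3.14, 3.14, 3.14, 3.14].

## Interface

Orientations are given as a 3x3 rotation matrix whose columns are the frame's x, y, z axes.
In Python, from station import manip gives the robot as it stands.
- The arm moves only by the shell command python3 -m creep 'ROWS' [FORCE]. ROWS is JSON, a list of rows, each a list of 7 numbers: the shift along the tool's x, y, z normalised to -1 to 1, where 1 is 0.25 m, then the turn, a rotation vector about the tool's x, y, z normalised to -1 to 1, where 1 is 360 degrees, then the closure, from 0 (fully open) to 1 (shut). A call has 1 to 8 rows; each row is the pose to reach, as a shift and turn from the pose measured when the call began, along the tool's axes at that moment, turning the shorter way round; what a row does not reach only later rows make up. A row lasts 1/8 s, in which the tool goes at most 62.5 mm and 10.7 degrees, less where a joint would pass 70% of its speed; a pose out of reach is approached as far as the arm can. A call with a number of a shift or a turn outside -1 to 1 is refused whole. A call with a gripper value outside its range is refused whole. The fingers move at their own pace and stop on an object; FORCE is the grip in N (left out, the last holds). Time passes only in rows, so rows that repeat a pose let the fingers close. It gives the time, the measured TCP pose, the force and the opening at its end, in the units of the state.
- manip.observe(): the state, without advancing time (a new reading comes with each control period).
- manip.read_camera(name): name is "scene" or "top" or "wrist"; returns a dict with "pixels" (480x640x3 uint8, blue, green, red), "range_z" (480x640 float32, m along the optical axis (not along the pixel's ray), 0 where there is no reading), "K" (3x3 intrinsics, pixels), "origin" and "orientation" of the camera in the world. Camera axes: x right, y down, z forward; pixel columns grow to the right and rows downward; lengths in m; the calibration is good to about 2 mm. A picture is of the moment at which its call begins.
- manip.sign_off(): hands the job in, once; it reports no verdict.
Trained networks look in a picture, given as the dict that the camera call returned (one of the last four; its "shot" number tells which), for a name from the list of things; names that differ only in an ending like _2 or _b are one class to them, and where a whole thing is asked for, a point or a joint stands for the part that bears it (a point fixed in the world has none). Each returns a list of dicts, best first, with "p" (0 to 1); they miss things now and then, are a little off and sometimes report something else, mostly with a low value. They report only what shows in the picture. A call takes as long as a camera call.
- manip.look_for(picture, target): "bbox" ([left, top, width, height] in pixels, round what is visible of it).
- manip.cut_out(picture, target): "region" (480x640 bool, what is visible of it) and "bbox" ([left, top, width, height] in pixels, round what is visible of it).
- manip.place_of(picture, target): "pixel" ([row, column] in pixels: a listed point, or the origin of a listed thing).
The state is a dict: "time_s": time; "joint_positions": joint angles; "qvel": joint speeds; "joint_efforts": joint torques, N m; "position": TCP position; "eef_rot": TCP orientation; "wrist_force": force on the tool from outside, world axes, zero at the start; "ft_torque": the same for the moment, N m; "width": finger opening in m.
Only numpy, scipy, OpenCV 4.12 (cv2) and the standard library are available. Lean on these libraries where they do the work, as an engineer would, in place of code of your own. Each camera call takes 0.05 s, during which the arm holds its last target. There are 200 camera calls.

## Task

Set the blue tube rack upright on the shaker's bed, lengthwise between the red jaw and the steel end stop, and let go of it. Then turn only the orange inner knob clockwise until the jaw holds the rack snugly against the end stop, finger-tight and no harder, leaving the grey speed ring under it at its setting. Let go of the knob, and do not shift the bottle, the jar or the tip box.

Things in the scene. Friction and masses are not known exactly. Their poses are not given: they have to be found in the camera images.
- shaker: White bench shaker, fixed to the table, 180 x 240 mm, its deck 30 mm above the table. Origin at the centre of its underside. Its x axis runs along the clamp from the red jaw to the steel end stop, its y axis from the knobs (y = -60 mm) to the bed (y = +60 mm), z up.
- bed_center (a point): Point on the deck (30 mm above the table) at the middle of the bed, half-way between end stop and fully open jaw; axes as the shaker's. The bed is flat black rubber with open sides.
- rack_center (a point): Centre of the loose blue tube rack, half-way up it: a block 80 (x) x 46 (y) x 45 mm (z), about 0.2 kg, upright on the table at the start. x along its length, z up. From its +x end a stiff black foot (36 mm wide, 6 to 24 mm up) sticks out 0.5 to 6.5 mm, differently each time and not measured. It goes on the bed with x along the shaker's x, either way round; grip the 46 mm width.
- jaw: Red clamp jaw, a block 66 mm wide and 28 mm high on the deck, with a hard black rubber face (gives 1 mm at 25 N). Origin on the deck under the middle of that rubber face, towards the end stop; axes as the shaker's. It slides along the shaker's +x, 15 mm for each radian of the orange knob; at the start the jaw and the stop are 101 to 110 mm apart.
- end_stop: Fixed steel end stop, 66 mm wide, 28 mm high, 12 mm thick, rigid. More than 20 N between jaw and rack is too hard. Origin at the bottom edge of the middle of its face towards the jaw; axes as the shaker's.
- knob_top (a point): Centre of the flat top of the orange inner knob: a round knob 32 mm across and 34 mm tall, vertical axis, its top 84 mm above the table, its foot 2 mm above the top of the grey ring. It is geared to the jaw without slack.
- clamp_knob (a joint): Angle of the orange inner knob in rad, 0 = jaw fully open, growing clockwise seen from above; starts at 0 to 0.6. It turns against dry friction of 0.10 N m. Once the rack is trapped, the jaw presses with (torque - 0.10 N m) / 0.015 m: 0.22 N m at the knob gives 8 N, rising 25 N per 0.07 rad. Let go, friction holds up to about 6.5 N at the jaw; any more springs back to that.
- ring_mark (a point): White mark on the rim of the grey speed ring, 29 mm from the axis, on the ring's top face 48 mm above the table. The ring is 62 mm across and 18 mm tall, sits round the same axis right under the orange knob, and turns at a touch (0.01 N m). It is set already and must not be turned.
- reagent_bottle: Loose glass bottle with orange cap, 60 mm across, 130 mm tall; origin under its centre. Leave alone.
- amber_jar: Loose amber jar with white cap, 54 mm across, 75 mm tall; origin under its centre. Leave alone.
- tip_box: Loose white pipette-tip box with blue top, 85 x 120 x 64 mm; origin under its centre. Leave alone.

How it is judged:
On the way, in this order (a step that is already met when the one before it is completed fails the run):
1. the rack stands on the bed between jaw and end stop, let go (z of rack_center in the frame of bed_center between 0.019 and 0.026 m and x of rack_center in the frame of bed_center between -0.022 and 0.022 m and y of rack_center in the frame of bed_center between -0.012 and 0.012 m and angle between the x axis of rack_center and the x axis of shaker, either way round below 0.25 rad and contact force between the arm and rack below 0.1 N and linear speed of rack below 0.02 m/s), for 0.2 s.
2. the jaw, driven by the knob, holds the rack against the end stop (contact force between jaw and rack above 2 N and contact force between end_stop and rack above 0.5 N and contact force between the arm and rack below 0.1 N), for 0.2 s.
At the end, for the whole second after the job is handed in: The rack stands upright on the bed (tilt under 0.06 rad), within 12 mm of the bed's middle line and 0.06 rad of the clamp's direction, at rest, the jaw pressing on it with more than 2 N and it on the end stop with more than 0.5 N; everything is let go (contact force between jaw and rack above 2 N and contact force between end_stop and rack above 0.5 N and z of rack_center in the frame of bed_center between 0.019 and 0.026 m and y of rack_center in the frame of bed_center between -0.012 and 0.012 m and angle between the x axis of rack_center and the x axis of shaker, either way round below 0.06 rad and angle between rack_center's own z axis and vertical below 0.06 rad and linear speed of rack below 0.01 m/s); the robot touches nothing.
It fails at once if the grey speed ring is turned (its mark moves more than 3 mm, 0.1 rad) (distance of ring_mark from where it was at the start of the episode above 0.003 m).
It fails at once if the rack is clamped too hard (more than 20 N at the jaw) (contact force between jaw and rack above 20 N).
It fails at once if the bottle, the jar or the tip box is shifted by more than 15 mm (distance of any of reagent_bottle, amber_jar, tip_box from where it was at the start of the episode above 0.015 m).
It fails at once if the jaw is pushed by the arm directly (more than 6 N) (contact force between the arm and jaw above 6 N).
It also fails if it takes over 72 s, if anything falls off the work surface, if the arm or the gripper's body presses on something with over 40 N, if the wrist force passes 120 N, or if a joint passes its speed limit or range.

## Working session

There is one attempt and no reset: what is moved stays moved. The work goes in short steps, Python scripts to look and compute and a shell command to move; the robot and the scene stay as the last step left them, time stands still between calls to the robot, and variables do not carry over. Pictures are saved under pics/ and viewed, about 8 in all and at most 12, crops included, and the job is handed in when it is done.

```bash
mkdir -p pics && ls
cat > h.py <<'E'
import numpy as np, cv2
from station import manip
def back(p,r,c,z=None,zw=None):
    K=p["K"];R=np.array(p["orientation"]);o=np.array(p["origin"])
    d=R@np.array([(c-K[0][2])/K[0][0],(r-K[1][2])/K[1][1],1.])
    if zw is not None: return o+d*(zw-o[2])/d[2]
    return o+d*z
def cloud(p,mask):
    r,c=np.nonzero(mask&(p["range_z"]>0));z=p["range_z"][r,c];K=p["K"]
    v=np.stack([(c-K[0][2])/K[0][0],(r-K[1][2])/K[1][1],np.ones(len(r))])*z
    return (np.array(p["orientation"])@v).T+np.array(p["origin"])
E
python3 - <<'E'
from h import *
s=manip.observe();print({k:np.round(v,3).tolist() for k,v in s.items()})
for n in ["top","scene"]:
    p=manip.read_camera(n);cv2.imwrite(f"pics/{n}0.png",p["pixels"])
    print(n,np.round(p["origin"],3),np.round(p["K"],1).tolist())
    Z={"shaker":0,"bed_center":.03,"rack_center":.0225,"jaw":.03,"end_stop":.03,"knob_top":.084,"ring_mark":.048,"reagent_bottle":0,"amber_jar":0,"tip_box":0}
    for t,z in Z.items():
        for q in manip.place_of(p,t)[:2]:
            r,c=q["pixel"];print(t,round(q["p"],2),np.round([r,c]),back(p,r,c,zw=z).round(3))
E
```

```text
pics
{'time_s': 0.0, 'joint_positions': [-1.377, 0.246, 1.559, 0.0, 1.339, -0.174], 'qvel': [-0.0, -0.0, 0.001, 0.0, 0.0, -0.001], 'joint_efforts': [0.001, -42.951, -32.613, -0.0, 0.005, -0.0], 'position': [0.234, -0.606, 0.23], 'eef_rot': [[0.933, 0.36, -0.0], [0.36, -0.933, 0.002], [0.0, -0.002, -1.0]], 'wrist_force': [0.179, -0.037, -0.108], 'ft_torque': [-0.008, -0.008, -0.021], 'width': 0.085}
top [0.482 0.022 1.152] [[464.6, 0.0, 321.4], [0.0, 464.6, 242.9], [0.0, 0.0, 1.0]]
shaker 0.67 [232. 299.] [0.585 0.094 0.   ]
bed_center 0.6 [232. 271.] [0.582 0.161 0.03 ]
rack_center 0.66 [286. 454.] [ 0.456 -0.283  0.022]
rack_center 0.56 [238. 312.] [0.568 0.063 0.022]
jaw 0.61 [252. 270.] [0.534 0.163 0.03 ]
end_stop 0.63 [209. 271.] [0.638 0.162 0.03 ]
knob_top 0.72 [232. 320.] [0.578 0.041 0.084]
ring_mark 0.95 [239. 311.] [0.565 0.064 0.048]
reagent_bottle 0.64 [299. 198.] [0.415 0.342 0.   ]
amber_jar 0.71 [255. 177.] [0.524 0.397 0.   ]
amber_jar 0.51 [191. 442.] [ 0.692 -0.261  0.   ]
tip_box 0.94 [193. 441.] [ 0.687 -0.258  0.   ]
tip_box 0.35 [255. 271.] [0.528 0.164 0.   ]
scene [0.904 0.695 1.142] [[558.9, 0.0, 322.3], [0.0, 558.9, 243.2], [0.0, 0.0, 1.0]]
shaker 0.58 [286. 324.] [0.579 0.107 0.   ]
bed_center 0.78 [297. 336.] [0.576 0.16  0.03 ]
rack_center 0.68 [159. 300.] [ 0.461 -0.268  0.022]
jaw 0.58 [290. 356.] [0.527 0.166 0.03 ]
end_stop 0.72 [308. 313.] [0.635 0.161 0.03 ]
knob_top 0.55 [245. 310.] [0.581 0.039 0.084]
ring_mark 0.62 [262. 323.] [0.565 0.072 0.048]
reagent_bottle 0.87 [341. 435.] [0.422 0.344 0.   ]
amber_jar 0.88 [384. 410.] [0.526 0.404 0.   ]
tip_box 0.69 [196. 225.] [ 0.686 -0.253  0.   ]
```

View pics/top0.png

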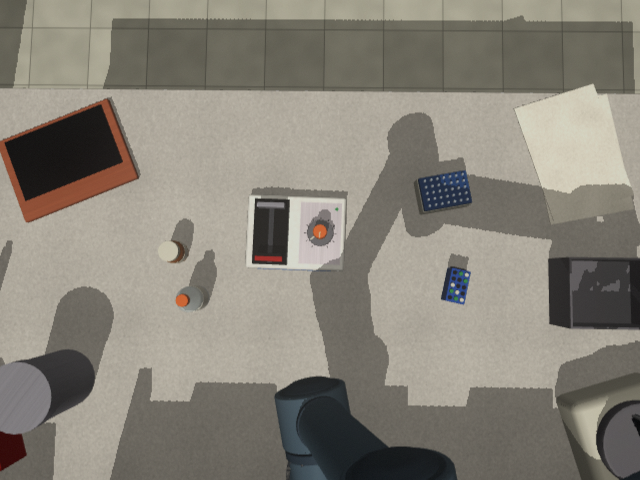

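Run:
```python
from h import *
p=manip.read_camera("top")
for t,zr in [("rack_center",(.035,.06)),("jaw",(.048,.068)),("end_stop",(.048,.068)),("knob_top",(.076,.092)),("shaker",(.022,.036))]:
    for q in manip.cut_out(p,t)[:2]:
        P=cloud(p,q["region"]);m=(P[:,2]>zr[0])&(P[:,2]<zr[1]);P=P[m]
        if len(P)<20: print(t,q["p"],len(P));continue
        b=cv2.minAreaRect((P[:,:2]*1000).astype(np.float32))
        print(t,round(q["p"],2),len(P),"mean",P.mean(0).round(4),"rect",np.round(b[0],1),np.round(b[1],1),round(b[2],1), cv2.boxPoints(b).round(0).tolist())
```

```text
rack_center 0.94 672 mean [ 0.4608 -0.2838  0.0456] rect [ 460.  -285.9] [47.9 79.9] 77.3 [[416.0, -300.0], [494.0, -318.0], [504.0, -271.0], [426.0, -254.0]]
jaw 0.47 598 mean [0.5754 0.118  0.055 ] rect [581.2 103.9] [182.2 141. ] 88.3 [[508.0, 15.0], [649.0, 11.0], [654.0, 193.0], [514.0, 197.0]]
end_stop 0.75 152 mean [0.6463 0.1606 0.0576] rect [647.  160.6] [64.7 12.8] 88.2 [[640.0, 128.0], [652.0, 128.0], [654.0, 193.0], [642.0, 193.0]]
end_stop 0.29 203 mean [0.522  0.1645 0.0581] rect [521.6 164. ] [63.8 18.7] 87.1 [[511.0, 133.0], [529.0, 132.0], [533.0, 195.0], [514.0, 196.0]]
knob_top 0.69 151 mean [0.5819 0.0422 0.084 ] rect [582.   42.6] [30.3 30.1] 66.6 [[562.0, 35.0], [590.0, 23.0], [602.0, 51.0], [574.0, 63.0]]
shaker 0.68 6106 mean [0.5824 0.1031 0.0306] rect [583.1 102.5] [240.  180.8] 88.6 [[490.0, -15.0], [671.0, -20.0], [676.0, 220.0], [496.0, 225.0]]
```

The top view shows the shaker at about (300,232). Its bed is on the left, with the red jaw at (268,259), the stop at (271,205) and the knob at (320,232). The blue rack is at (456,286), the tip box at (443,191), and the bottle and jar are on the far left. All of these match the measured positions. Next I move above the rack.

```bash
cat >> h.py <<'E'
def plan(xyz,yaw=None):
    s=manip.observe();R=np.array(s["eef_rot"]);d=R.T@(np.array(xyz)-s["position"])
    y0=np.arctan2(R[1,0],R[0,0]);t=np.zeros(3)
    if yaw is not None:
        from scipy.spatial.transform import Rotation as Q
        c,s_=np.cos(yaw),np.sin(yaw);G=np.array([[c,s_,0],[s_,-c,0],[0,0,-1.]])
        t=Q.from_matrix(R.T@G).as_rotvec()
    print("row",(d/.25).round(4).tolist(),(t/2/np.pi).round(4).tolist(),"yaw",round(y0,3),"q6",round(s["joint_positions"][5],3),"t",s["time_s"])
E
python3 -c "
from h import *
plan([.460,-.286,.18],-.222)"
```

```text
row [1.3056, -0.871, 0.2052] [-0.0, 0.0, 0.0939] yaw 0.368 q6 -0.174 t 1.4
```

```bash
python3 -m creep '[[0.2,-0.13,0.03,0,0,0.025,0],[0.4,-0.27,0.06,0,0,0.05,0],[0.6,-0.4,0.09,0,0,0.075,0],[0.8,-0.53,0.12,0,0,0.094,0],[1,-0.67,0.15,0,0,0.094,0]]' && python3 -c "
from h import *
plan([.460,-.286,.18],-.222)"
```

```text
time_s: 2.02
position: [0.4077, -0.3588, 0.1939]
eef_rot: [[0.975, -0.222, 0.001], [-0.222, -0.975, -0.001], [0.001, 0.0, -1.0]]
wrist_force: [0.5, -0.2, -0.6]
width: 0.0854
row [0.1392, -0.3305, 0.0554] [0.0001, -0.0001, -0.0003] yaw -0.224 q6 0.864 t 2.025
```

```bash
python3 -m creep '[[0.07,-0.165,0.03,0,0,0,0],[0.14,-0.33,0.055,0,0,0,0],[0.14,-0.33,0.055,0,0,0,0],[0.14,-0.33,0.055,0,0,0,0]]'
python3 - <<'E'
from h import *
p=manip.read_camera("wrist");cv2.imwrite("pics/w1.png",p["pixels"])
print(np.round(p["origin"],3))
for t,zr in [("rack_center",(.035,.055))]:
    for q in manip.cut_out(p,t)[:1]:
        P=cloud(p,q["region"]);P=P[(P[:,2]>zr[0])&(P[:,2]<zr[1])]
        b=cv2.minAreaRect((P[:,:2]*1000).astype(np.float32));print(q["p"],len(P),b,P[:,2].mean())
plan([.460,-.286,.18],-.222)
E
```

```text
time_s: 2.52
position: [0.4601, -0.2865, 0.1803]
eef_rot: [[0.975, -0.222, 0.001], [-0.222, -0.975, -0.001], [0.001, 0.001, -1.0]]
wrist_force: [-0.2, 0.1, 0.0]
width: 0.0855
[ 0.533 -0.303  0.324]
0.31 0 ((0.0, 0.0), (0.0, 0.0), 0.0) nan
row [-0.0004, -0.0049, 0.0017] [0.0002, -0.0002, -0.0005] yaw -0.225 q6 1.029 t 2.625<stdin>:7: RuntimeWarning: Mean of empty slice.
  ret = ret.dtype.type(ret / rcount)
```

View pics/w1.png

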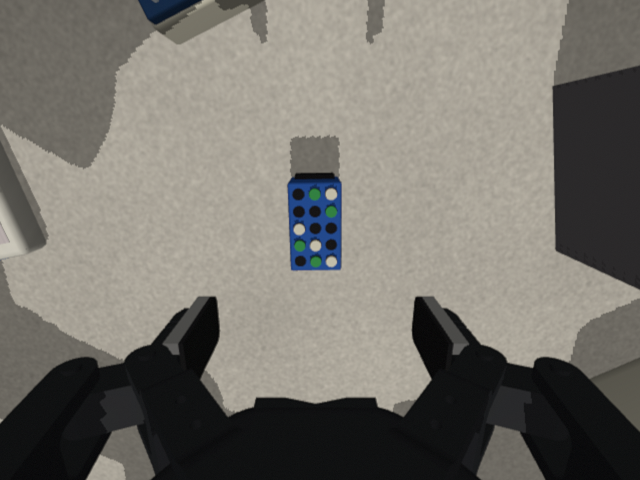

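The wrist view shows the rack at pixel (315,224), square to the fingers. Its black foot is at the far end (315,177), so it will face the end stop. Next I refine the pose by colour.

Run:
```python
from h import *
p=manip.read_camera("wrist")
m=np.zeros((480,640),bool);m[165:285,270:360]=True
P=cloud(p,m);T=P[(P[:,2]>.036)&(P[:,2]<.056)]
b=cv2.minAreaRect((T[:,:2]*1000).astype(np.float32));print(len(T),b,T[:,2].mean())
F=P[(P[:,2]>.012)&(P[:,2]<.032)]
R=np.array(manip.observe()["eef_rot"]);o=np.array(b[0]+(0,))/1000
for n,A in(("top",T),("foot",F)):
    x=(A-o)@R;print(n,len(A),np.percentile(x[:,0],[1,50,99]).round(4),np.percentile(x[:,1],[1,50,99]).round(4))
c=T.mean(0);plan([b[0][0]/1000,b[0][1]/1000,.1],-.222)
```

```text
4685 ((460.897705078125, -286.556640625), (45.652286529541016, 79.97003173828125), 78.36579132080078) 0.04636792233844597
top 4685 [-0.0385  0.0031  0.0397] [-0.0222  0.0001  0.0226]
foot 303 [0.0393 0.0416 0.0443] [-0.0211 -0.0008  0.02  ]
row [0.0033, -0.004, 0.3218] [0.0001, -0.0002, -0.0006] yaw -0.225 q6 1.029 t 2.675
```

```bash
python3 -m creep '[[0.003,-0.004,0.2,0,0,-0.0035,0],[0.003,-0.004,0.4,0,0,-0.0035,0],[0.003,-0.004,0.58,0,0,-0.0035,0],[0.003,-0.004,0.66,0,0,-0.0035,0],[0.003,-0.004,0.66,0,0,-0.0035,0],[0.003,-0.004,0.66,0,0,-0.0035,1],[0.003,-0.004,0.66,0,0,-0.0035,1],[0.003,-0.004,0.66,0,0,-0.0035,1]]' 30 && python3 -m creep '[[0,0,0,0,0,0,1],[0,0,0,0,0,0,1],[0,0,0,0,0,0,1]]'
```

```text
time_s: 3.68
position: [0.4618, -0.2876, 0.017]
eef_rot: [[0.979, -0.202, 0.003], [-0.202, -0.979, -0.003], [0.004, 0.003, -1.0]]
wrist_force: [-0.5, -0.9, 4.8]
width: 0.0454
time_s: 4.05
position: [0.4617, -0.2875, 0.017]
eef_rot: [[0.979, -0.202, 0.003], [-0.202, -0.979, -0.003], [0.003, 0.002, -1.0]]
wrist_force: [-0.2, 0.8, 1.1]
width: 0.0457
```

```bash
python3 -m creep '[[0,0,-0.1,0,0,0,1],[0,0,-0.3,0,0,0,1],[0,0,-0.55,0,0,0,1],[0,0,-0.55,0,0,0,1]]' && python3 -c "
from h import *
plan([.589,.1623,.15],-.027)"
```

```text
time_s: 4.55
position: [0.4641, -0.2896, 0.1604]
eef_rot: [[0.979, -0.202, 0.011], [-0.202, -0.979, -0.011], [0.013, 0.009, -1.0]]
wrist_force: [0.5, -1.0, -2.5]
width: 0.0455
row [0.1238, -1.8716, 0.0272] [0.0016, -0.002, -0.028] yaw -0.203 q6 1.009 t 4.55
```

```bash
python3 -m creep '[[0.01,-0.15,0,0,0,-0.004,1],[0.025,-0.35,0,0,0,-0.01,1],[0.04,-0.55,0,0,0,-0.016,1],[0.05,-0.75,0,0,0,-0.022,1],[0.06,-0.95,0,0.0016,-0.002,-0.028,1],[0.06,-0.95,0,0.0016,-0.002,-0.028,1]]' && python3 -c "
from h import *
plan([.589,.1623,.15],-.027)"
```

```text
time_s: 5.3
position: [0.526, -0.057, 0.1565]
eef_rot: [[1.0, -0.023, -0.003], [-0.023, -1.0, 0.002], [-0.003, -0.002, -1.0]]
wrist_force: [-0.7, -1.3, -3.1]
width: 0.0457
row [0.2321, -0.8825, 0.0269] [-0.0003, 0.0005, 0.0007] yaw -0.023 q6 1.271 t 5.3
```

```bash
python3 -m creep '[[0.05,-0.2,0,0,0,0,1],[0.1,-0.4,0,0,0,0,1],[0.16,-0.6,0,0,0,0,1],[0.21,-0.8,0.02,0,0,0,1],[0.232,-0.8825,0.027,-0.0003,0.0005,0.0007,1],[0.232,-0.8825,0.027,-0.0003,0.0005,0.0007,1],[0.232,-0.8825,0.027,-0.0003,0.0005,0.0007,1]]'
python3 - <<'E'
from h import *
plan([.589,.1623,.15],-.027)
for n in ("wrist","top"):
    p=manip.read_camera(n);cv2.imwrite(f"pics/{n}2.png",p["pixels"])
    if n=="wrist":
        R=np.array(manip.observe()["eef_rot"]);pos=manip.observe()["position"]
        P=cloud(p,np.ones((480,640),bool));x=(P-pos)@R
        m=(abs(x[:,0])<.12)&(abs(x[:,1])<.035)
        for lo,hi in((.05,.065),(.027,.034),(.165,.19),(.14,.17)):
            a=P[m&(P[:,2]>lo)&(P[:,2]<hi)];xa=x[m&(P[:,2]>lo)&(P[:,2]<hi)]
            if len(a): print(lo,len(a),"x",np.percentile(xa[:,0],[0.5,2,25,50,75,98,99.5]).round(4),"y",np.percentile(xa[:,1],[1,50,99]).round(4))
E
```

```text
time_s: 6.18
position: [0.5885, 0.161, 0.149]
eef_rot: [[1.0, -0.028, -0.002], [-0.028, -1.0, -0.001], [-0.002, 0.001, -1.0]]
wrist_force: [-0.1, 0.1, -1.7]
width: 0.0453
row [0.0017, -0.0052, -0.0038] [0.0001, 0.0003, -0.0002] yaw -0.028 q6 1.681 t 6.175
0.05 1697 x [0.0538 0.0539 0.0567 0.0595 0.0627 0.0653 0.0654] y [-0.0325 -0.0007  0.0312]
0.027 6164 x [0.0188 0.0209 0.0342 0.0477 0.0745 0.0854 0.0861] y [-0.0343  0.      0.0344]
0.165 21748 x [-0.0297 -0.0279 -0.0068  0.0098  0.0253  0.039   0.0391] y [-0.0311  0.0002  0.0294]
0.14 2980 x [0.0072 0.0074 0.0387 0.0391 0.0424 0.0432 0.0433] y [-0.0339  0.0001  0.0339]
```

View pics/wrist2.png

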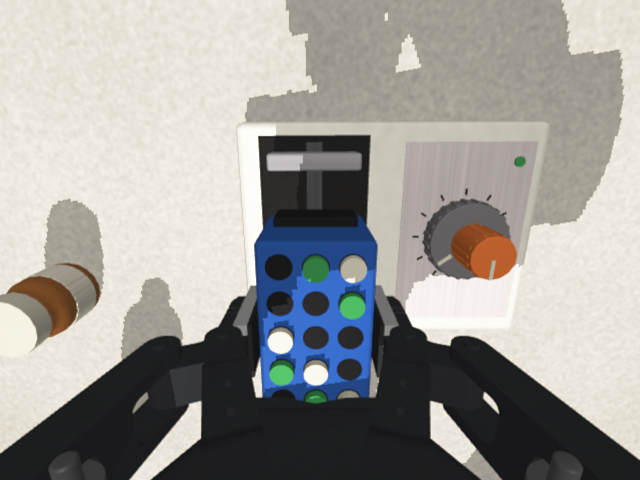

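The wrist view shows the rack square above the bed at pixel (315,300), with its foot towards the end stop at (313,161). The depth data give about 10 mm of clearance at the stop and a lateral error under 1 mm. I lower it now.

```bash
python3 -m creep '[[0,0,0.1,0,0,0,1],[0,0,0.22,0,0,0,1],[0,0,0.32,0,0,0,1],[0,0,0.37,0,0,0,1],[0,0,0.39,0,0,0,1],[0,0,0.4,0,0,0,1],[0,0,0.4,0,0,0,1]]'
```

```text
time_s: 7.15
position: [0.5893, 0.1609, 0.0504]
eef_rot: [[1.0, -0.029, 0.0], [-0.029, -1.0, -0.0], [0.0, 0.0, -1.0]]
wrist_force: [-0.0, -0.6, -2.3]
width: 0.0453
```

```bash
python3 -m creep '[[0,0,0.006,0,0,0,1],[0,0,0.01,0,0,0,1],[0,0,0.014,0,0,0,1],[0,0,0.014,0,0,0,1]]'
```

```text
time_s: 7.65
position: [0.5894, 0.1609, 0.0471]
eef_rot: [[1.0, -0.029, 0.001], [-0.029, -1.0, -0.0], [0.001, 0.0, -1.0]]
wrist_force: [-1.2, 0.5, -0.6]
width: 0.0453
```

```bash
python3 -m creep '[[0,0,0,0,0,0,0],[0,0,0,0,0,0,0],[0,0,0,0,0,0,0],[0,0,0,0,0,0,0],[0,0,-0.1,0,0,0,0],[0,0,-0.3,0,0,0,0],[0,0,-0.45,0,0,0,0],[0,0,-0.45,0,0,0,0]]'
python3 - <<'E'
from h import *
p=manip.read_camera("wrist");cv2.imwrite("pics/w3.png",p["pixels"])
pos=np.array([.583,.1025,0]);a=-.028;Rs=np.array([[np.cos(a),-np.sin(a),0],[np.sin(a),np.cos(a),0],[0,0,1]])
x=(cloud(p,np.ones((480,640),bool))-pos)@Rs
for n,lo,hi,ym in(("rack",.07,.085,.04),("jaw/stop",.05,.066,.04),("foot",.035,.05,.025)):
    m=(abs(x[:,0])<.09)&(abs(x[:,1]-.06)<ym)&(x[:,2]>lo)&(x[:,2]<hi);a=x[m]
    print(n,len(a),np.percentile(a[:,0],[.5,25,50,75,99.5]).round(4),np.percentile(a[:,1],[.5,99.5]).round(4))
    if n!="foot":print(cv2.minAreaRect((a[:,:2]*1000).astype(np.float32)))
m=(abs(x[:,0])<.03)&(abs(x[:,1]+.06)<.03)&(x[:,2]>.078)&(x[:,2]<.09);w=cloud(p,np.ones((480,640),bool))[m]
print("knob",len(w),cv2.minEnclosingCircle((w[:,:2]*1000).astype(np.float32)),w[:,2].mean())
for q in manip.place_of(p,"ring_mark")[:1]:print("mark",q,back(p,*q["pixel"],zw=.048))
plan([.5815,.0425,.14],1.57)
E
```

```text
time_s: 8.65
position: [0.5919, 0.1612, 0.164]
eef_rot: [[1.0, -0.029, 0.009], [-0.029, -1.0, 0.0], [0.009, -0.001, -1.0]]
wrist_force: [0.8, 0.0, -0.3]
width: 0.0854
rack 6334 [-0.0348 -0.0125  0.0078  0.0267  0.0436] [0.0354 0.0809]
((4.134193420410156, 58.13243103027344), (46.1005973815918, 79.43597412109375), 89.97236633300781)
jaw/stop 3723 [-0.0705 -0.0599  0.0434  0.0617  0.0692] [0.0266 0.0912]
((-1.0013580322265625, 58.81333923339844), (140.39654541015625, 65.86968994140625), 0.21707499027252197)
foot 419 [-0.0533 -0.0527 -0.0524  0.0477  0.0692] [0.0353 0.0846]
knob 1631 ((583.3054809570312, 41.89171600341797), 16.592512130737305) 0.0842276411581396
mark {'pixel': [261.4, 432.5], 'p': 0.81} [0.56690461 0.06363205 0.048     ]
row [-0.0171, 0.4745, 0.0779] [0.0001, -0.0, -0.2544] yaw -0.029 q6 1.681 t 8.75
```

View pics/w3.png

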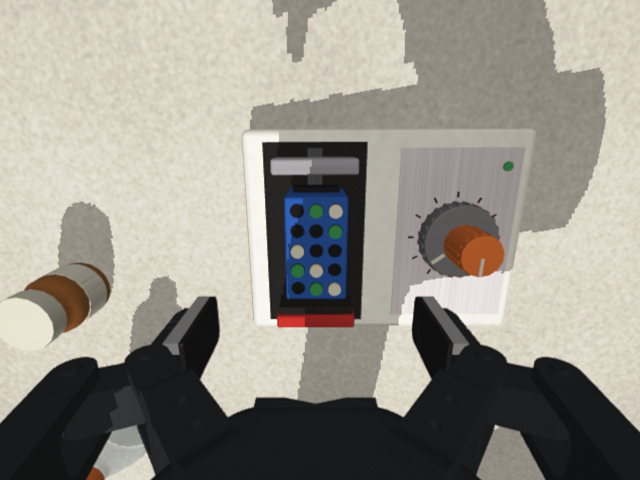

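The rack stands on the bed at pixel (316,243). It is 4 mm off in x and 2 mm off in y, with no measurable skew. The jaw is at (316,320), the stop at (314,166) and the knob top at (480,253). The jaw–stop gap is about 109 mm and the rack with foot about 84 mm, so the knob needs about 1.65 rad.

```bash
python3 -m creep '[[0,0.08,0.01,0,0,-0.029,0],[0,0.2,0.03,0,0,-0.058,0],[-0.01,0.32,0.05,0,0,-0.087,0],[-0.01,0.42,0.07,0,0,-0.116,0],[-0.012,0.476,0.08,0,0,-0.145,0],[-0.012,0.476,0.08,0,0,-0.174,0],[-0.012,0.476,0.08,0,0,-0.203,0],[-0.012,0.476,0.08,0,0,-0.232,0]]' && python3 -m creep '[[0,0,0,0,0,-0.022,0],[0,0,0,0,0,-0.022,0]]' && python3 -c "
from h import *
plan([.5827,.0421,.10],1.57)"
```

```text
time_s: 9.75
position: [0.5813, 0.0421, 0.1371]
eef_rot: [[0.136, 0.991, -0.003], [0.991, -0.136, 0.0], [-0.0, -0.003, -1.0]]
wrist_force: [-0.1, -0.6, -0.2]
width: 0.0852
time_s: 10.0
position: [0.5799, 0.0423, 0.1349]
eef_rot: [[-0.0, 1.0, -0.007], [1.0, 0.0, 0.001], [0.001, -0.007, -1.0]]
wrist_force: [0.1, -1.4, 0.2]
width: 0.0856
row [-0.0009, 0.0121, 0.1394] [-0.0012, -0.0001, 0.0002] yaw 1.571 q6 -0.122 t 10.0
```

```bash
python3 -m creep '[[0,0.01,0.06,-0.001,0,0,0],[0,0.012,0.1,-0.001,0,0,0],[0,0.012,0.1,-0.001,0,0,0]]'
python3 - <<'E'
from h import *
for n in("wrist","top"):
    p=manip.read_camera(n);x=cloud(p,np.ones((480,640),bool))
    m=(np.hypot(x[:,0]-.5827,x[:,1]-.042)<.022)&(x[:,2]>.079)&(x[:,2]<.089);w=x[m]
    if len(w)>20:print(n,len(w),cv2.minEnclosingCircle((w[:,:2]*1000).astype(np.float32)),w.mean(0))
    if n=="wrist":cv2.imwrite("pics/w4.png",p["pixels"])
plan([.5827,.0421,.06],1.57)
E
```

```text
time_s: 10.38
position: [0.5816, 0.0424, 0.1079]
eef_rot: [[0.0, 1.0, -0.004], [1.0, -0.0, 0.001], [0.001, -0.004, -1.0]]
wrist_force: [-0.5, 0.2, 1.5]
width: 0.0854
wrist 2530 ((583.3325805664062, 41.62465286254883), 16.440160751342773) [0.58336726 0.04287804 0.08447075]
row [-0.0008, 0.0001, 0.1985] [-0.0002, -0.0001, 0.0002] yaw 1.571 q6 -0.122 t 10.475
```

View pics/w4.png

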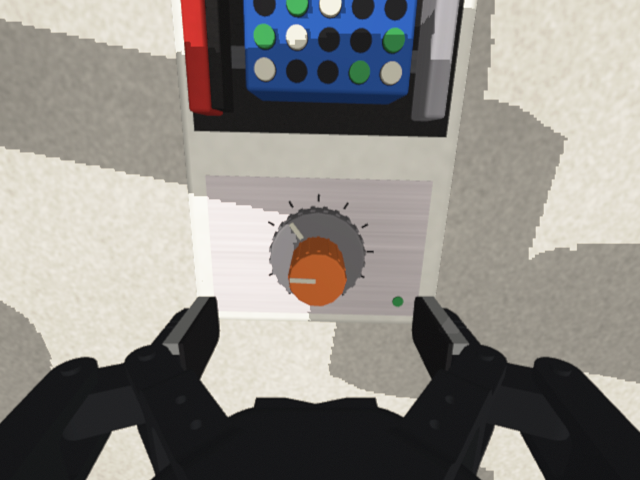

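The knob top is at pixel (317,280), centred between the open fingers. It measures (0.583, 0.042), which agrees with the earlier readings. I descend and grip it.

```bash
python3 -m creep '[[-0.001,0.002,0.1,0,0,0,0],[-0.001,0.002,0.17,0,0,0,0],[-0.001,0.002,0.19,0,0,0,0],[-0.001,0.002,0.19,0,0,0,0],[-0.001,0.002,0.19,0,0,0,0]]' && python3 -c "
from h import *
print(manip.observe()['ft_torque'])
plan([.5832,.0419,.062],1.57)"
```

```text
time_s: 11.1
position: [0.5838, 0.042, 0.063]
eef_rot: [[-0.0, 1.0, 0.0], [1.0, 0.0, 0.0], [0.0, 0.0, -1.0]]
wrist_force: [-0.3, -0.1, 0.3]
width: 0.0857
[ 0.02790278 -0.04958434 -0.00385325]
row [-0.0005, -0.0025, 0.004] [0.0, -0.0001, 0.0002] yaw 1.571 q6 -0.122 t 11.1
```

```bash
python3 -m creep '[[0,-0.0025,0.003,0,0,0,0.6],[0,-0.0025,0.003,0,0,0,1],[0,-0.0025,0.003,0,0,0,1],[0,-0.0025,0.003,0,0,0,1],[0,-0.0025,0.003,0,0,0,1],[0,-0.0025,0.003,0,0,0,1]]' 30
python3 - <<'E'
from h import *
s=manip.observe();print(np.round(s['ft_torque'],3),s['wrist_force'])
p=manip.read_camera("top")
for q in manip.place_of(p,"ring_mark")[:1]:print("mark",q,back(p,*q["pixel"],zw=.048))
E
```

```text
time_s: 11.85
position: [0.5824, 0.042, 0.0627]
eef_rot: [[-0.0, 1.0, -0.002], [1.0, 0.0, 0.0], [0.0, -0.002, -1.0]]
wrist_force: [-5.0, 0.2, 6.2]
width: 0.0308
[-0.022  0.821  0.049] [-4.99822117  0.21968645  6.16658078]
```

```bash
python3 -m creep '[[0,0,0,0,0,0.01,1],[0,0,0,0,0,0.025,1],[0,0,0,0,0,0.04,1],[0,0,0,0,0,0.05,1],[0,0,0,0,0,0.05,1]]'
python3 - <<'E'
from h import *
s=manip.observe();print(np.round(s['ft_torque'],3),np.round(s['wrist_force'],1))
plan(s['position'],1.57)
p=manip.read_camera("wrist");cv2.imwrite("pics/w5.png",p["pixels"])
for q in manip.place_of(p,"ring_mark")[:1]:print("mark",q,back(p,*q["pixel"],zw=.048))
p=manip.read_camera("scene")
for q in manip.place_of(p,"ring_mark")[:1]:print("mark",q,back(p,*q["pixel"],zw=.048))
E
```

```text
time_s: 12.58
position: [0.5824, 0.042, 0.0627]
eef_rot: [[0.308, 0.951, -0.003], [0.951, -0.308, 0.0], [-0.0, -0.002, -1.0]]
wrist_force: [-1.0, 0.4, 0.7]
width: 0.0308
[-0.078  0.08  -0.077] [-1.   0.4  0.7]
row [0.0, 0.0, 0.0] [-0.0004, 0.0, -0.0497] yaw 1.258 q6 0.191 t 12.575
mark {'pixel': [255.0, 268.7], 'p': 0.94} [0.56618405 0.06553812 0.048     ]
mark {'pixel': [260.4, 320.3], 'p': 0.77} [0.5686782  0.06632288 0.048     ]
```

View pics/w5.png

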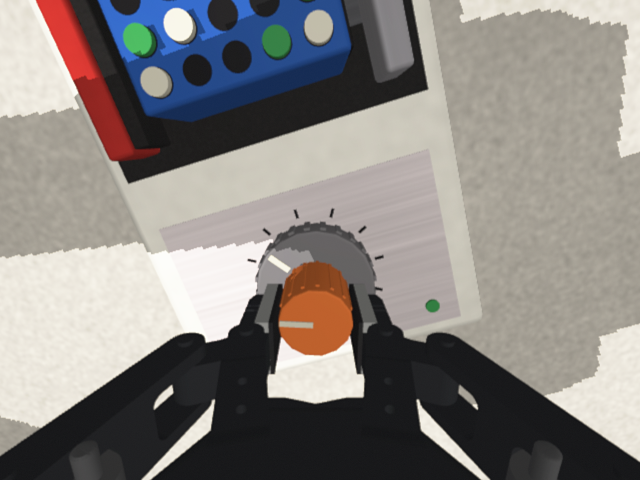

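The knob turned with the fingers: its pointer stays at (297,324) in the tool view. The ring mark at (278,264) has not moved. I continue.

```bash
python3 -m creep '[[0,0,0,0,0,0.02,1],[0,0,0,0,0,0.045,1],[0,0,0,0,0,0.07,1],[0,0,0,0,0,0.095,1],[0,0,0,0,0,0.12,1],[0,0,0,0,0,0.14,1],[0,0,0,0,0,0.15,1],[0,0,0,0,0,0.15,1]]'
python3 - <<'E'
from h import *
s=manip.observe();print(np.round(s['ft_torque'],3),np.round(s['wrist_force'],1))
plan(s['position'],1.57)
p=manip.read_camera("top");x=cloud(p,np.ones((480,640),bool))
pos=np.array([.583,.1025,0]);a=-.028;Rs=np.array([[np.cos(a),-np.sin(a),0],[np.sin(a),np.cos(a),0],[0,0,1]]);x=(x-pos)@Rs
for n,lo,hi in(("rack",.07,.085),("jaw/stop",.05,.066)):
    m=(abs(x[:,0])<.09)&(abs(x[:,1]-.06)<.03)&(x[:,2]>lo)&(x[:,2]<hi);u=x[m][:,0]
    print(n,np.unique((u*1000).round().astype(int)).tolist())
E
```

```text
time_s: 13.78
position: [0.5824, 0.042, 0.0627]
eef_rot: [[0.95, 0.311, -0.003], [0.311, -0.95, 0.0], [-0.002, -0.001, -1.0]]
wrist_force: [-0.9, -0.8, 0.6]
width: 0.0307
[-0.16   0.095 -0.116] [-0.9 -0.8  0.6]
row [0.0, 0.0, 0.0] [-0.0004, 0.0002, -0.1996] yaw 0.316 q6 1.133 t 13.775
rack [-34, -33, -32, -31, -30, -29, -28, -27, -26, -25, -24, -23, -22, -21, -20, -19, -18, -17, -16, -15, -14, -13, -12, -11, -10, -9, -8, -7, -6, -5, -4, -3, -2, -1, 0, 1, 2, 3, 4, 5, 6, 7, 8, 9, 10, 11, 12, 13, 14, 15, 16, 17, 18, 19, 20, 21, 22, 23, 24, 25, 26, 27, 28, 29, 30, 31, 32, 33, 34, 35, 36, 37, 38, 39, 40, 41, 42, 43, 44, 45, 46]
jaw/stop [-53, -52, -51, -50, -49, -48, -47, -46, -45, -44, -43, -42, -41, -40, -39, -38, -37, -36, -35, -34, -9, -7, -5, -2, 0, 2, 5, 7, 9, 12, 21, 39, 41, 44, 50, 56, 57, 58, 59, 60, 61, 62, 63, 64, 65, 66, 67, 68, 69]
```

```bash
python3 -m creep '[[0,0,0,0,0,0.01,1],[0,0,0,0,0,0.022,1],[0,0,0,0,0,0.032,1],[0,0,0,0,0,0.038,1],[0,0,0,0,0,0.038,1]]'
python3 - <<'E'
from h import *
s=manip.observe();print(np.round(s['ft_torque'],3))
plan(s['position'],1.57)
E
```

```text
time_s: 14.45
position: [0.5824, 0.0419, 0.0628]
eef_rot: [[0.997, 0.079, -0.003], [0.079, -0.997, 0.0], [-0.002, -0.0, -1.0]]
wrist_force: [-1.0, -0.6, 1.5]
width: 0.0308
[-0.02   0.107 -0.03 ]
row [0.0, 0.0, 0.0] [-0.0004, 0.0003, -0.2373] yaw 0.079 q6 1.37 t 14.45
```

```bash
python3 -m creep '[[0,0,0,0,0,0.004,1],[0,0,0,0,0,0.008,1],[0,0,0,0,0,0.012,1]]'
python3 - <<'E'
from h import *
s=manip.observe();print(np.round(s['ft_torque'],3))
p=manip.read_camera("wrist");cv2.imwrite("pics/w6.png",p["pixels"])
print(np.round(manip.observe()['ft_torque'],3));plan(s['position'],1.57)
E
```

```text
time_s: 14.82
position: [0.5824, 0.0419, 0.0628]
eef_rot: [[1.0, 0.002, -0.003], [0.002, -1.0, 0.0], [-0.003, -0.0, -1.0]]
wrist_force: [-0.0, -1.0, 0.9]
width: 0.0307
[-0.141  0.108  0.075]
[-0.12   0.048  0.033]
row [-0.0, -0.0001, -0.0001] [-0.0003, 0.0003, -0.2496] yaw 0.001 q6 1.447 t 14.875
```

View pics/w6.png

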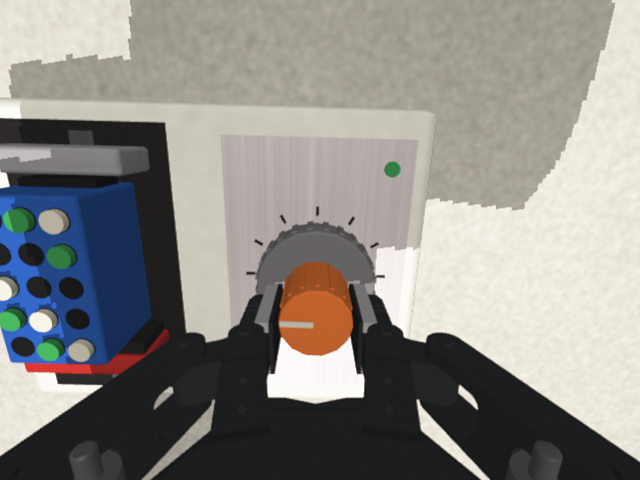

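The rack at (80,270) is pushed by the jaw at (130,350). Its foot at (80,182) is almost at the stop's lower edge (90,170). I go on in fine steps with averaged torque.

```bash
cat > t.py <<'E'
from h import *
T=[];J=[]
for i in range(6):
    s=manip.observe();T.append(s['ft_torque'][2]);J.append(s['joint_efforts'][5]);manip.read_camera("top")
R=np.array(s["eef_rot"]);print("Tz",np.mean(T).round(3),np.std(T).round(3),"J6",np.mean(J).round(3),np.std(J).round(3),"yaw",np.arctan2(R[1,0],R[0,0]).round(4),s["time_s"])
E
python3 t.py; python3 -m creep '[[0,0,0,0,0,0.003,1],[0,0,0,0,0,0.006,1],[0,0,0,0,0,0.006,1]]' >/dev/null; python3 t.py;  python3 -m creep '[[0,0,0,0,0,0.003,1],[0,0,0,0,0,0.006,1],[0,0,0,0,0,0.006,1]]' >/dev/null; python3 t.py
```

```text
Tz 0.006 0.038 J6 0.011 0.051 yaw 0.0031 15.125
Tz -0.004 0.029 J6 0.002 0.015 yaw -0.0347 15.8
Tz 0.014 0.022 J6 0.001 0.015 yaw -0.0726 16.475
```

```bash
for i in 1; do :; done; python3 -m creep '[[0,0,0,0,0,0.0015,1],[0,0,0,0,0,0.003,1]]' >/dev/null; python3 t.py;  python3 -m creep '[[0,0,0,0,0,0.0015,1],[0,0,0,0,0,0.003,1]]' >/dev/null; python3 t.py
```

```text
Tz 0.051 0.016 J6 0.057 0.02 yaw -0.0914 17.025
Tz 0.052 0.037 J6 0.056 0.02 yaw -0.1104 17.575
```

```bash
python3 -m creep '[[0,0,0,0,0,0.0015,1]]' >/dev/null; python3 t.py;  python3 -m creep '[[0,0,0,0,0,0.0015,1]]' >/dev/null; python3 t.py; python3 -m creep '[[0,0,0,0,0,0.0015,1]]' >/dev/null; python3 t.py
```

```text
Tz 0.053 0.034 J6 0.054 0.021 yaw -0.1199 18.0
Tz 0.076 0.034 J6 0.062 0.022 yaw -0.1294 18.425
Tz 0.121 0.03 J6 0.102 0.021 yaw -0.1389 18.85
```

```bash
cat > g.py <<'E'
from h import *
pos=np.array([.583,.1025,0]);a=-.028;Rs=np.array([[np.cos(a),-np.sin(a),0],[np.sin(a),np.cos(a),0],[0,0,1]])
for n in("wrist","top"):
    p=manip.read_camera(n);x=(cloud(p,np.ones((480,640),bool))-pos)@Rs
    for k,lo,hi,x0,x1,y0,y1 in(("rack",.072,.08,-.06,.07,.04,.08),("stop",.054,.062,.05,.08,.035,.085),("foot",.036,.058,.03,.056,.045,.075),("jaw",.054,.062,-.06,-.02,.03,.09)):
        m=(x[:,0]>x0)&(x[:,0]<x1)&(x[:,1]>y0)&(x[:,1]<y1)&(x[:,2]>lo)&(x[:,2]<hi);u=x[m]
        if len(u):print(n,k,len(u),np.percentile(u[:,0],[1,50,99]).round(4))
cv2.imwrite("pics/top7.png",cv2.resize(p["pixels"][190:280,230:350],None,fx=6,fy=6,interpolation=cv2.INTER_CUBIC))
E
python3 g.py
```

```text
wrist rack 12236 [-0.025   0.0142  0.0527]
wrist stop 3246 [0.0514 0.0613 0.0692]
wrist foot 460 [0.0529 0.0543 0.056 ]
wrist jaw 496 [-0.0451 -0.0408 -0.0203]
top rack 534 [-0.0274  0.0126  0.0514]
top stop 106 [0.0549 0.0616 0.0679]
top foot 4 [0.0549 0.0551 0.0559]
top jaw 160 [-0.0465 -0.037  -0.0282]
```

```bash
python3 -m creep '[[0,0,0,0,0,0.0015,1]]' >/dev/null; python3 t.py
```

```text
Tz 0.148 0.029 J6 0.142 0.021 yaw -0.1483 19.375
```

```bash
python3 -m creep '[[0,0,0,0,0,0.0015,1]]' >/dev/null; python3 t.py
```

```text
Tz 0.193 0.054 J6 0.182 0.021 yaw -0.1578 19.8
```

The torque climbs steadily at about 0.04 N m per step. At 0.19 N m the jaw force is about 6–9 N, so I let go and rise.

```bash
python3 -m creep '[[0,0,0,0,0,0,0],[0,0,0,0,0,0,0],[0,0,0,0,0,0,0],[0,0,0,0,0,0,0],[0,0,0,0,0,0,0],[0,0,-0.15,0,0,0,0],[0,0,-0.35,0,0,0,0],[0,0,-0.45,0,0,0,0]]' && python3 -m creep '[[0,0,0,0,0,0,0],[0,0,0,0,0,0,0],[0,0,0,0,0,0,0]]' && python3 g.py
python3 - <<'E'
from h import *
p=manip.read_camera("wrist");cv2.imwrite("pics/w8.png",p["pixels"])
for q in manip.place_of(p,"ring_mark")[:1]:print("mark",q,back(p,*q["pixel"],zw=.048))
m=np.ones((480,640),bool);P=cloud(p,m);P=P[(P[:,2]>.069)&(P[:,2]<.083)&(np.hypot(P[:,0]-.595,P[:,1]-.16)<.07)]
print(cv2.minAreaRect((P[:,:2]*1000).astype(np.float32)),P[:,2].mean())
E
```

```text
time_s: 20.85
position: [0.584, 0.0417, 0.1785]
eef_rot: [[0.988, -0.157, 0.002], [-0.157, -0.988, 0.0], [0.002, -0.0, -1.0]]
wrist_force: [-0.4, -0.6, -0.6]
width: 0.0851
time_s: 21.22
position: [0.5829, 0.0418, 0.1765]
eef_rot: [[0.988, -0.157, -0.002], [-0.157, -0.988, 0.0], [-0.002, -0.0, -1.0]]
wrist_force: [0.1, 0.0, 0.7]
width: 0.0856
wrist rack 4839 [-0.0255  0.0163  0.0525]
wrist stop 1239 [0.052  0.0617 0.069 ]
wrist foot 158 [0.0528 0.0543 0.0559]
wrist jaw 907 [-0.0452 -0.0378 -0.0223]
top rack 374 [-0.0262  0.0142  0.0516]
top stop 64 [0.056  0.0614 0.0683]
top jaw 95 [-0.0464 -0.037  -0.0278]
mark {'pixel': [255.1, 293.5], 'p': 0.78} [0.56402475 0.06392291 0.048     ]
((597.6932983398438, 160.11538696289062), (46.70151901245117, 79.9338607788086), 88.60900115966797) 0.07625848515110158
```

View pics/w8.png

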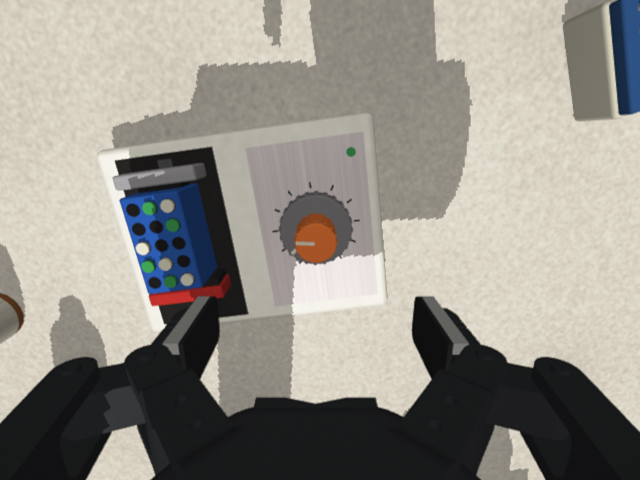

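The rack at pixel (165,240) sits square between the jaw at (190,292) and the stop at (160,178). The gripper is clear and the ring mark reads as before, so I hand in.

```bash
python3 -c "
from h import *
print(manip.sign_off())"
```

```text
the job is handed in; nothing more can be done
None
```

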